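Trade places on the walnut spice board

TASK

On the walnut board the glass jar, the stoneware crock and the spice dispenser are standing on each other's mats. Put the jar in the middle of the white square tile, the crock in the middle of the black mat and the dispenser in the middle of the blue coaster, using the empty cork mat as the stopover. Carry them upright and set them down without dropping, and leave the scoop, the bowl and the pepper mill where they are.

Things in the scene. Friction and masses are not known exactly. Their poses are not given: they have to be found in the camera images.
- jar: empty clear glass jar with a plain steel screw cap, upright, round, 60 mm in diameter (glass, from 6 to 78 mm above its foot), 100 mm tall overall, 0.17 to 0.3 kg; cap 55 mm in diameter over the top 14 mm. Origin at the centre of its underside, z up.
- crock: beige stoneware crock with a dark band and a light wooden lid fixed on, upright, round, 64 mm in diameter (from 8 to 72 mm above its foot), lid top at 88 mm, with a small wooden knob (18 mm in diameter) up to 102 mm, 0.3 to 0.54 kg. Origin at the centre of its underside, z up.
- dispenser: yellow plastic spice dispenser with a red push top, upright, round, body 48 mm in diameter (from 4 to 70 mm above its foot), 102 mm tall overall, 0.09 to 0.16 kg. Origin at the centre of its underside, z up.
- white_tile: white ceramic tile, 92 mm square and 4 mm thick, fixed on the walnut board; the jar's place. Origin at the centre of its underside (its top is 4 mm higher), z up. The walnut board's top is level, 60 mm above the work surface, so all four mats' tops are at 64 mm. The four mats change places from start to start.
- black_mat: black silicone stretch lid laid flat as a mat, round, 94 mm in diameter and 4 mm thick with a thin grey rim and a small black pull tab at -x, fixed on the board; the crock's place. Origin at the centre of the underside of its disc, z up.
- blue_coaster: blue round coaster, 94 mm in diameter and 4 mm thick, fixed on the board; the dispenser's place. Origin at the centre of its underside, z up.
- cork_mat: light brown cork mat, round, 94 mm in diameter and 4 mm thick, fixed on the board, empty at the start: the stopover. Origin at the centre of its underside, z up.
- scoop: bystander: copper-toned aluminium scoop lying on the board, about 150 mm long, 45 mm wide and 44 mm high, handle towards its own -x. Origin at the underside near its middle. Leave alone.
- bowl: bystander: small white ceramic bowl, 76 mm in diameter, 38 mm high, on the board. Origin at the centre of its underside. Leave alone.
- mill: bystander: brown wooden pepper mill, 48 mm in diameter, 117 mm high, standing near the left (+y) end of the board. Origin at the centre of its underside. Leave alone.

How it is judged (in metres and radians):
On the way:
1. one of the three things stands, let go, on the cork mat (((horizontal distance between jar and cork_mat below 0.03 m and z of jar in the frame of cork_mat between 0 and 0.008 m and angle between jar's own z axis and vertical below 0.1 rad and contact force between jar and the fingers below 0.1 N) or (horizontal distance between crock and cork_mat below 0.03 m and z of crock in the frame of cork_mat between 0 and 0.008 m and angle between crock's own z axis and vertical below 0.1 rad and contact force between crock and the fingers below 0.1 N) or (horizontal distance between dispenser and cork_mat below 0.03 m and z of dispenser in the frame of cork_mat between 0 and 0.008 m and angle between dispenser's own z axis and vertical below 0.1 rad and contact force between dispenser and the fingers below 0.1 N))), for 0.2 s.
At the end, for the whole second after the job is handed in: Jar on the white tile, crock on the black mat, dispenser on the blue coaster, each upright (0.1 rad), within 15 mm of the middle, resting and still. On the way one of them has stood, let go, on the cork mat (within 30 mm of its middle) (horizontal distance between jar and white_tile below 0.015 m and z of jar in the frame of white_tile between 0 and 0.008 m and angle between each of jar, crock, dispenser's own z axis and vertical below 0.1 rad and linear speed of each of jar, crock, dispenser below 0.02 m/s and angular speed of each of jar, crock, dispenser below 0.2 rad/s and horizontal distance between crock and black_mat below 0.015 m and z of crock in the frame of black_mat between 0 and 0.008 m and horizontal distance between dispenser and blue_coaster below 0.015 m and z of dispenser in the frame of blue_coaster between 0 and 0.008 m); the robot touches nothing.
It fails at once if the jar, crock or dispenser is tipped by more than 0.5 rad (angle between any of jar, crock, dispenser's own z axis and vertical above 0.5 rad).
It fails at once if the jar, crock or dispenser is dropped (moves faster than 0.5 m/s with no finger on it) ((linear speed of jar above 0.5 m/s and contact force between jar and the fingers below 0.05 N) or (linear speed of crock above 0.5 m/s and contact force between crock and the fingers below 0.05 N) or (linear speed of dispenser above 0.5 m/s and contact force between dispenser and the fingers below 0.05 N)).
It fails at once if the scoop, bowl or pepper mill is moved by more than 20 mm (distance of any of scoop, bowl, mill from where it was at the start of the episode above 0.02 m).
It also fails if it takes over 104 s, if anything falls off the work surface, if the arm or the gripper's body presses on something with over 40 N, if the wrist force passes 120 N, or if a joint passes its speed limit or range.

ROBOT

A 6-joint arm with a two-finger parallel gripper is mounted at the origin on the work surface. World frame = base frame: x ahead of the robot, y to its left, z up, the work surface at z = 0. Lengths are in mm, angles in rad, forces in N, time in s.
With the tool pointing down it reaches from about 350 to 875 mm from the base axis. Payload 4.2 kg.
Tool frame: the origin (TCP) lies midway between the tips of the shut fingers; the grasp point (between the pads) lies 19 mm behind it; z points along the fingers, y is the direction in which the jaws open and shut (so a half turn about z gives the same grasp; the last joint's range is limited). The gripper opens to 85 mm and grips with 20 to 120 N. Pads are 22 mm wide; open, the fingers measure 114 mm over their backs; the gripper's body (76 mm by 85 mm) begins 54 mm behind the grasp point. The pads swing forward as they close: fully open they stand 13 mm farther back than shut.
Start: joints at [-0.962, 0.385, 0.008, 0, -1.194, -0.259], TCP at [214.208, -587.124, 231.312] pointing down, gripper open.
Joint ranges: [-3.14, 3.14], [-1.21, 2.06], [-1.07, 1.41], [-3.16, 2.05], [-2.99, -0.16], [-3.1, 3.1]. Speed limits (rad/s): [2.79, 2.79, 3.14, 3.14, 3.14, 3.14].

INTERFACE

Orientations are given as a unit quaternion [x, y, z, w].
In Python, from bench import read_state, get_image, job_done, search_frame, regions_of gives the robot as it stands.
- The arm moves only by the tool servo_tool, never from a script. Its arguments are lists of equal length, an entry for each row: "turn": the turn, a rotation vector about the world's x, y, z in rad, a list of three; "dp": the shift along the world's x, y, z in m, a list of three; "fingers": the finger opening in m, from 0 to 0.0854. In form: {"turn": [[rx, ry, rz], ...], "dp": [[tx, ty, tz], ...], "fingers": [fingers, ...]}. A call has exactly 5 rows; each row shifts and turns the pose as measured when the row begins; what a row does not reach is not made up. A row lasts 1/8 s, in which the tool goes at most 62.5 mm and 10.7 degrees, less where a joint would pass 70% of its speed; a pose out of reach is approached as far as the arm can. A call is refused whole if a number of a shift passes 0.0625 or a number of a turn 0.188, either way. A call with a gripper value outside its range is refused whole. The fingers move at their own pace and stop on an object; the grip force is fixed at half the most. Time passes only in rows, so rows that do not move let the fingers close, or fill a call up. It gives the time, the measured TCP pose, the force and the opening at its end, in the units of the state.
- read_state(): the state, without advancing time (a new reading comes with each control period).
- get_image(name): name is "scene" or "top" or "wrist"; returns a dict with "img" (384x512x3 uint8, red, green, blue), "vfov" (degrees; the focal length in pixels is half the picture's height over the tangent of half this angle, whatever the lens; pixels are square), "cx", "cy" (the principal point, pixels), "world_from_camera" (4x4, takes a point from camera to world coordinates); the wrist camera has in their place "mount" (4x4, takes a point from camera to tool coordinates, whose origin is the TCP and whose axes are the flange's). Camera axes: x right, y down, z forward; pixel columns grow to the right and rows downward; lengths in mm; the calibration is good to about 2 mm. A picture is of the moment at which its call begins: read the wrist's pose just before it. There is no depth.
- job_done(): hands the job in, once; it reports no verdict.
Trained networks look in the newest picture that a camera, given by its name, has taken for a name from the list of things; names that differ only in an ending like _2 or _b are one class to them, and where a whole thing is asked for, a point or a joint stands for the part that bears it (a point fixed in the world has none). Each returns a list of dicts, best first, with "score" (0 to 1); they miss things now and then, are a little off and sometimes report something else, mostly with a low value. They report only what shows in the picture. A call takes as long as a camera call.
- search_frame(query, camera): "box" ([left, top, width, height] in pixels, round what is visible of it).
- regions_of(query, camera): "region" (384x512 bool, what is visible of it) and "box" ([left, top, width, height] in pixels, round what is visible of it).
The state is a dict: "clock": time; "joints": joint angles; "joint_vel": joint speeds; "joint_efforts": joint torques, N m; "position": TCP position; "ee_rot": TCP orientation; "contact_force": force on the tool from outside, world axes, zero at the start; "wrist_torque": the same for the moment, N m; "gripper_width": finger opening in mm.
Only numpy, scipy, OpenCV 4.12 (cv2) and the standard library are available. Lean on these libraries where they do the work, as an engineer would, in place of code of your own. Each camera call takes 0.05 s, during which the arm holds its last target. There are 200 camera calls.

## Working session

There is one attempt and no reset: what is moved stays moved. The work goes in short steps, Python scripts to look and compute and a tool call to move; the robot and the scene stay as the last step left them, time stands still between calls to the robot, and variables do not carry over. Pictures are saved under pics/ and viewed, about 12 in all and at most 16, crops included, and the job is handed in when it is done.

Besides the shell and the picture viewer there is one more tool, called after "Call:" as name(argument=value, ...) on one line, values as JSON. servo_tool: Moves the arm, as the interface text tells. Its arguments: {"type":"object","properties":{"turn":{"type":"array","items":{"type":"array","items":{"type":"number"}}},"dp":{"type":"array","items":{"type":"array","items":{"type":"number"}}},"fingers":{"type":"array","items":{"type":"number"}}},"required":["turn","dp","fingers"]}

```bash
mkdir -p pics; ls; cat > h.py <<'E'
import numpy as np, cv2
from bench import *
def ray(c,u,v):
    f=192/np.tan(np.radians(c["vfov"])/2); T=np.array(c["world_from_camera"])
    d=T[:3,:3]@np.array([(u-c["cx"])/f,(v-c["cy"])/f,1.0]); return T[:3,3],d
def at_z(c,u,v,z):
    o,d=ray(c,u,v); return (o+d*(z-o[2])/d[2]).round(1)
E
python3 - <<'E'
from h import *
s=read_state(); print(s)
for n in ("scene","top"):
    c=get_image(n); cv2.imwrite(f"pics/{n}0.png",c["img"][:,:,::-1]); print(n,c["vfov"],c["cx"],c["cy"],np.array(c["world_from_camera"]).round(3).tolist())
    for q in "jar crock dispenser white_tile black_mat blue_coaster cork_mat scoop bowl mill".split():
        for r in search_frame(q,n)[:2]:
            b=r["box"]; print(q,round(r["score"],2),np.round(b).tolist(),at_z(c,b[0]+b[2]/2,b[1]+b[3]/2,64)[:2])
E
```

```text
pics
{'clock': 0.0, 'joints': array([-9.62387234e-01,  3.85564550e-01,  6.58027901e-03, -4.90219580e-04,
       -1.19403452e+00, -2.58591194e-01]), 'joint_vel': array([-0.00021214, -0.00034524,  0.00019508, -0.00080442, -0.00030203,
       -0.00075874]), 'joint_efforts': array([ 8.29418022e-04, -3.92292666e+01,  1.88398612e+01,  4.18587416e+00,
       -4.58459413e-03,  7.03123053e-07]), 'position': array([ 213.99727935, -586.56995   ,  230.20026626]), 'ee_rot': array([-1.73929312e-01,  9.84757487e-01,  1.10414036e-03, -2.60028598e-04]), 'contact_force': array([0.09474243, 0.7373291 , 0.06125465]), 'wrist_torque': array([-0.0102148 ,  0.0459601 ,  0.05479712]), 'gripper_width': 85.47617064191883}
scene 55.03493874616085 253.37138790159997 194.27583141394314 [[-0.74, 0.541, -0.399, 878.948], [0.672, 0.583, -0.456, 438.393], [-0.014, -0.606, -0.796, 751.98], [0.0, 0.0, 0.0, 1.0]]
jar 0.64 [146.0, 125.0, 32.0, 42.0] [ 603.5 -236.6]
jar 0.36 [230.0, 149.0, 45.0, 44.0] [486.9 -11.9]
crock 0.51 [150.0, 150.0, 38.0, 28.0] [ 625.6 -170.6]
dispenser 0.79 [286.0, 177.0, 27.0, 40.0] [462.4 123.4
[... 571 characters left out ...]
2, -0.189, -0.982, 1038.03], [0.0, 0.0, 0.0, 1.0]]
jar 0.87 [379.0, 134.0, 37.0, 41.0] [ 633.7 -204.7]
jar 0.69 [360.0, 216.0, 42.0, 32.0] [ 464.3 -161.4]
crock 0.95 [362.0, 218.0, 40.0, 27.0] [ 463.9 -163.1]
dispenser 0.96 [225.0, 204.0, 25.0, 27.0] [493.1 144.5]
white_tile 0.71 [214.0, 196.0, 51.0, 50.0] [486.4 141.2]
black_mat 0.68 [369.0, 137.0, 40.0, 50.0] [ 616.  -184.5]
blue_coaster 0.81 [354.0, 212.0, 46.0, 45.0] [ 457.5 -151.2]
cork_mat 0.77 [224.0, 136.0, 42.0, 46.0] [623.1 130.2]
scoop 0.62 [294.0, 191.0, 25.0, 71.0] [475.5  -2.1]
bowl 0.59 [296.0, 139.0, 34.0, 33.0] [632.4 -19.3]
mill 0.95 [146.0, 162.0, 28.0, 29.0] [586.  317.4]
mill 0.64 [225.0, 204.0, 24.0, 27.0] [493.  146.7]
```

```bash
python3 -c "
import cv2
a=cv2.imread('pics/top0.png'); b=a[110:270,130:430]; cv2.imwrite('pics/top0c.png',cv2.resize(b,None,fx=2.6,fy=2.6,interpolation=2))
a=cv2.imread('pics/scene0.png'); b=a[100:310,100:370]; cv2.imwrite('pics/scene0c.png',cv2.resize(b,None,fx=2.6,fy=2.6,interpolation=2))"
```

```text
(no output)
```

View pics/top0c.png

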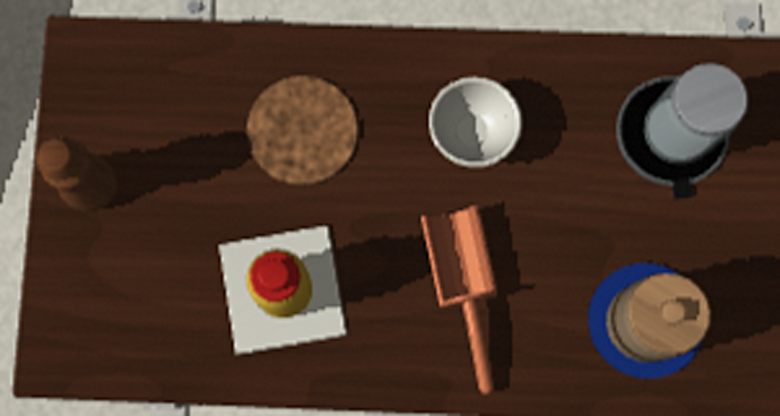

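View pics/scene0c.png

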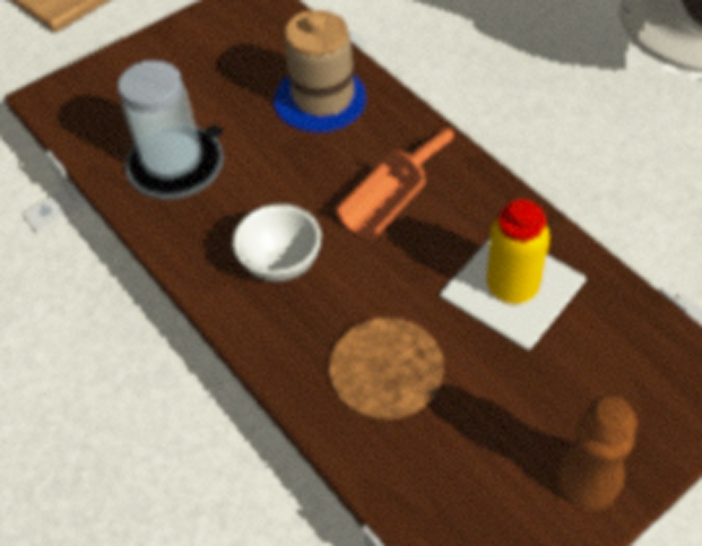

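The top crop shows:
- the jar on the black mat, at about crop (673,130)
- the crock on the blue coaster, at about (645,320)
- the dispenser on the white tile, at about (282,289)
- the empty cork mat at (302,130)

The scene crop agrees. My order is jar→cork, crock→black, dispenser→blue, jar→white.

```bash
python3 - <<'E'
from h import *
P=dict(cork=((302,130),(387,367),64),white=((282.5,289),(511,289),64),black=((673,130),(174,162),64),blue=((645,320),(320,97),64),
 jarcap=((710,98),(150,76),164),lid=((670,311),(319,33),152),knob=((685,310),(318,22),164),red=((276,273),(523,211),164),bowl=((476,119),(277,236),98))
T=get_image("top");S=get_image("scene")
for k,(a,b,z) in P.items():
    print(k,at_z(T,a[0]/2.6+130-.3,a[1]/2.6+110-.3,z),at_z(S,b[0]/2.6+100-.3,b[1]/2.6+100-.3,z))
E
```

```text
cork [622.1 128.2  64. ] [625.7 130.   64. ]
white [487.  142.8  64. ] [494.4 145.2  64. ]
black [ 621.5 -184.    64. ] [ 625.6 -180.5   64. ]
blue [ 462.  -153.6   64. ] [ 464.6 -153.2   64. ]
jarcap [ 621.2 -187.1  164. ] [ 619.3 -192.2  164. ]
lid [ 460.9 -152.3  152. ] [ 463.3 -145.2  152. ]
knob [ 460.5 -160.2  164. ] [ 462.4 -146.3  164. ]
red [487.5 140.3 164. ] [489.  142.3 164. ]
bowl [622.5 -15.9  98. ] [621.5 -16.5  98. ]
```

Call:
servo_tool(turn=[[0,0,0],[0,0,0],[0,0,0],[0,0,0],[0,0,0]], dp=[[0.04,0.045,0.01],[0.05,0.05,0.01],[0.05,0.05,0.01],[0.05,0.05,0.01],[0.05,0.05,0.0]], fingers=[0.0854,0.0854,0.0854,0.0854,0.0854])

```text
clock: 1.82
position: [430.7, -364.6, 268.3]
ee_rot: [-0.17, 0.985, -0.0, 0.0]
contact_force: [0.5, -0.6, -0.2]
gripper_width: 85.5
```

Call:
servo_tool(turn=[[0,0,0],[0,0,0],[0,0,0],[0,0,0],[0,0,0]], dp=[[0.05,0.045,0.0],[0.05,0.045,0.0],[0.05,0.045,0.0],[0.038,0.038,0.0],[0.01,0.01,0.0]], fingers=[0.0854,0.0854,0.0854,0.0854,0.0854])

```text
clock: 2.45
position: [620.8, -186.2, 268.8]
ee_rot: [-0.172, 0.985, -0.001, 0.001]
contact_force: [0.3, -0.8, -1.2]
gripper_width: 85.4
```

```bash
cat >> h.py <<'E'
from scipy.spatial.transform import Rotation as R
def wrist():
    s=read_state(); c=get_image("wrist"); T=np.eye(4); T[:3,:3]=R.from_quat(s["ee_rot"]).as_matrix(); T[:3,3]=s["position"]
    c["world_from_camera"]=T@np.array(c["mount"]); return s,c
E
python3 - <<'E'
from h import *
s,c=wrist(); print(s["position"]); cv2.imwrite("pics/w1.png",c["img"][:,:,::-1])
print(np.array(c["world_from_camera"]).round(2).tolist())
for q in ("jar","black_mat"):
    for r in search_frame(q,"wrist")[:1]:
        b=r["box"]; print(q,r["score"],b,at_z(c,b[0]+b[2]/2,b[1]+b[3]/2,164 if q=="jar" else 64))
E
```

```text
[ 620.76585552 -186.16395682  268.77121437]
[[-0.34, 0.9, 0.27, 551.68], [0.94, 0.33, 0.1, -210.41], [-0.0, 0.29, -0.96, 410.47], [0.0, 0.0, 0.0, 1.0]]
jar 0.56 [221.4, 140.9, 57.8, 74.1] [ 613.6 -192.7  164. ]
black_mat 0.94 [217.1, 117.9, 80.4, 72.3] [ 608.3 -187.5   64. ]
```

View pics/w1.png

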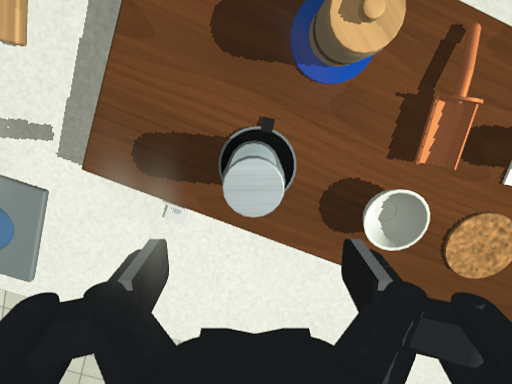

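The wrist view shows the jar cap centred at about (253.5,187), the black mat disc at about (257.5,163), the bowl rim at (397,219), and the crock lid at the top.

```bash
python3 - <<'E'
from h import *
s,c=wrist()
for n,u,v,z in (("cap",253.5,186.5,164),("mat",257.5,163,64),("bowl",396.5,219.5,98),("cork",480,245,64),("knob",374,8,164)): print(n,at_z(c,u,v,z))
E
```

```text
cap [ 617.9 -189.9  164. ]
mat [ 616.4 -186.    64. ]
bowl [617.9 -16.9  98. ]
cork [620.6 123.1  64. ]
knob [ 458.7 -152.4  164. ]
```

Call:
servo_tool(turn=[[0,0,0],[0,0,0],[0,0,0],[0,0,0],[0,0,0]], dp=[[-0.001,-0.003,-0.04],[0,0,-0.045],[0,0,-0.04],[0,0,-0.03],[0,0,-0.01]], fingers=[0.0854,0.0854,0.0854,0.0854,0.0854])

```text
clock: 3.28
position: [611.9, -201.1, 105.7]
ee_rot: [-0.165, 0.986, -0.003, 0.005]
contact_force: [0.0, -0.5, -0.3]
gripper_width: 85.5
```

Call:
servo_tool(turn=[[0,0,0],[0,0,0],[0,0,0],[0,0,0],[0,0,0]], dp=[[0,0,-0.002],[0,0,0],[0,0,0],[0,0,0],[0,0,0]], fingers=[0.0854,0.052,0.052,0.052,0.052])

```text
clock: 3.9
position: [612.4, -202.2, 108.1]
ee_rot: [-0.164, 0.986, -0.003, 0.008]
contact_force: [0.5, -0.6, -3.1]
gripper_width: 55.5
```

```bash
python3 - <<'E'
from h import *
s=read_state(); print(s["gripper_width"],s["contact_force"],s["position"])
c=get_image("wrist"); t=get_image("scene")
im=np.hstack([c["img"][100:384,80:440],cv2.resize(t["img"][90:200,110:250],(360,283))[:284]] if 0 else [c["img"][:,60:460],cv2.resize(t["img"][80:216,110:250],(395,384),interpolation=2)])
cv2.imwrite("pics/g1.png",im[:,:,::-1])
E
```

```text
55.459831067755324 [ 0.48277455 -0.63518508 -3.13182199] [ 612.39708484 -202.20462254  108.06047265]
```

View pics/g1.png

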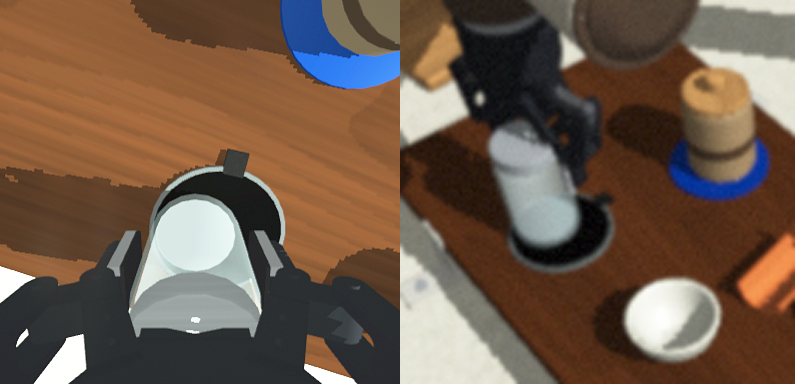

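The jar is between the fingers, but the hand drifted about 15 mm on the way down, so the pads are gripping off-centre. I'll open, re-centre and correct the tilt.

Call:
servo_tool(turn=[[0,0,0],[0,0,0],[0,0,0],[0,0,0],[0,0,0]], dp=[[0,0,0],[0,0,0],[0,0,0],[0,0,0],[0,0,0]], fingers=[0.0854,0.0854,0.0854,0.0854,0.0854])

```text
clock: 4.62
position: [613.8, -202.8, 109.4]
ee_rot: [-0.164, 0.986, -0.004, 0.009]
contact_force: [-0.6, 1.1, -0.0]
gripper_width: 85.6
```

```bash
cat >> h.py <<'E'
Q0=R.from_quat([-.173,.985,0,0])
def goto(x,y,z):
    s=read_state(); print("pos",s["position"].round(1),"need dp",(np.array([x,y,z])-s["position"]).round(1),"rotvec",(Q0*R.from_quat(s["ee_rot"]).inv()).as_rotvec().round(3),"w",round(s["gripper_width"],1))
E
python3 - <<'E'
from h import *
s,c=wrist(); cv2.imwrite("pics/w2.png",c["img"][:,:,::-1]); goto(619,-189,102)
t=get_image("top"); cv2.imwrite("pics/t2.png",cv2.resize(t["img"][110:270,300:440],None,fx=2.4,fy=2.4,interpolation=2)[:,:,::-1])
a=cv2.imread("pics/w2.png");b=cv2.imread("pics/t2.png")
cv2.imwrite("pics/j2.png",np.hstack([a[:,60:460],b[:384]]))
E
```

```text
pos [ 613.8 -202.8  109.4] need dp [ 5.2 13.8 -7.4] rotvec [0.005 0.019 0.018] w 85.1
```

View pics/j2.png

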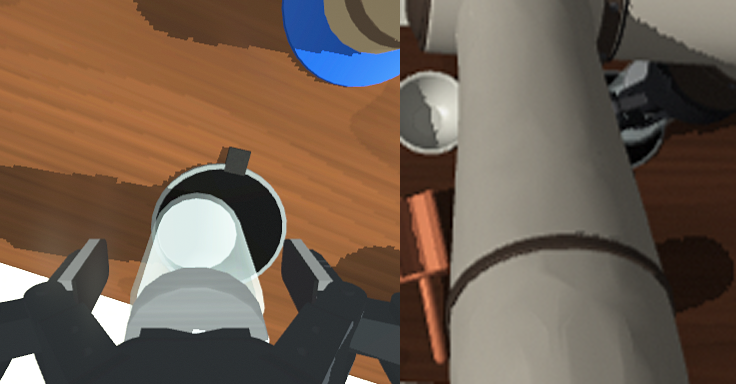

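```bash
python3 - <<'E'
from h import *
s,c=wrist()
for n,u,v,z in (("foot",257,231,70),("mat",279,220.5,64),("matL",212,222,64),("matR",346,222,64),("capfront",257,268,164),("capL",191,308,164),("capR",328,308,164)): print(n,at_z(c,u,v,z))
M=np.array(c["mount"]);f=192/np.tan(np.radians(c["vfov"])/2)
for p in ((0,0,0),(0,0,-19)):
    q=np.linalg.inv(M)@np.array([*p,1]); print("tool pt",p,q[0]/q[2]*f+c["cx"],q[1]/q[2]*f+c["cy"])
goto(619,-189,102)
E
```

```text
foot [ 623.9 -197.7   70. ]
mat [ 614.2 -185.2   64. ]
matL [ 630.4 -228.2   64. ]
matR [ 600.2 -141.6   64. ]
capfront [ 594.  -207.8  164. ]
capL [ 616.9 -224.4  164. ]
capR [ 600.9 -179.1  164. ]
tool pt (0, 0, 0) 253.96991341046228 244.08522155261542
tool pt (0, 0, -19) 253.89194765681071 262.8814934529215
pos [ 613.7 -202.8  109.3] need dp [ 5.3 13.8 -7.3] rotvec [0.005 0.019 0.018] w 85.5
```

Call:
servo_tool(turn=[[0.002,0.008,0],[0.002,0.008,0],[0,0.004,0],[0,0,0],[0,0,0]], dp=[[0.005,0.002,-0.002],[0.005,0.002,-0.002],[0.005,0.002,-0.002],[0,0,0],[0,0,0]], fingers=[0.0854,0.0854,0.0854,0.0854,0.0854])

```text
clock: 5.4
position: [630.1, -196.2, 102.3]
ee_rot: [-0.164, 0.986, -0.0, -0.002]
contact_force: [0.1, -0.1, -0.1]
gripper_width: 85.6
```

```bash
python3 - <<'E'
from h import *
goto(628.4,-196.7,103)
E
```

```text
pos [ 630.1 -196.2  102.3] need dp [-1.7 -0.5  0.7] rotvec [ 0.001 -0.003  0.018] w 85.6
```

Call:
servo_tool(turn=[[0,0,0],[0,0,0],[0,0,0],[0,0,0],[0,0,0]], dp=[[0,0,0],[0,0,0],[0,0,0],[0,0,0],[0,0,0]], fingers=[0.07,0.06,0.05,0.05,0.05])

```text
clock: 6.02
position: [629.9, -196.3, 102.9]
ee_rot: [-0.164, 0.986, -0.0, -0.001]
contact_force: [0.8, -0.2, 1.0]
gripper_width: 59.3
```

```bash
python3 - <<'E'
from h import *
s,c=wrist(); goto(628.4,-196.7,103); print(s["contact_force"]); cv2.imwrite("pics/w3.png",c["img"][:,:,::-1])
E
```

```text
pos [ 629.9 -196.3  103. ] need dp [-1.5 -0.4  0. ] rotvec [ 0.001 -0.002  0.018] w 59.7
[ 0.81992338 -0.19717152  0.96416632]
```

View pics/w3.png

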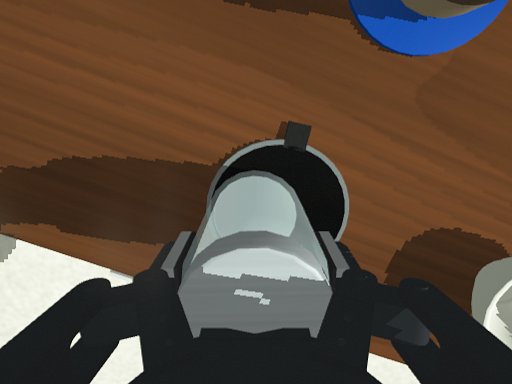

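The opening now reads 59.7 mm, so the jar is held across its full diameter. Next I'll measure its offset in the hand, then lift it.

```bash
python3 - <<'E'
from h import *
s,c=wrist(); p=s["position"]
for n,u,v,z in (("footcentre",255.5,212,68),("footfar",256,171,68),("mat",279,205,64),("matfar",270,139,64)): print(n,at_z(c,u,v,z), at_z(c,u,v,z)-p)
E
```

```text
footcentre [ 625.1 -197.    68. ] [ -4.83846275  -0.73746067 -34.98114422]
footfar [ 599.6 -205.5   68. ] [-30.33846275  -9.23746067 -34.98114422]
mat [ 617.  -183.6   64. ] [-12.93846275  12.66253933 -38.98114422]
matfar [ 578.8 -203.6   64. ] [-51.13846275  -7.33746067 -38.98114422]
```

Call:
servo_tool(turn=[[0,0,0],[0,0,0],[0,0,0],[0,0,0],[0,0,0]], dp=[[0,0,0.008],[0,0,0.016],[0,0,0.022],[0,0,0.02],[0,0,0.01]], fingers=[0.05,0.05,0.05,0.05,0.05])

```text
clock: 6.75
position: [627.8, -195.9, 181.0]
ee_rot: [-0.164, 0.987, 0.001, -0.004]
contact_force: [0.6, 0.0, -2.3]
gripper_width: 59.7
```

```bash
python3 - <<'E'
from h import *
goto(624,129,180); print(read_state()["contact_force"])
E
```

```text
pos [ 627.8 -195.9  181. ] need dp [ -3.8 324.9  -1. ] rotvec [-0.    -0.008  0.019] w 59.7
[ 0.60147754  0.03398791 -2.30984657]
```

Call:
servo_tool(turn=[[0,0,0],[0,0,0],[0,0,0],[0,0,0],[0,0,0]], dp=[[0,0.02,0],[0,0.035,0],[0,0.045,0],[0,0.045,0],[0,0.045,0]], fingers=[0.05,0.05,0.05,0.05,0.05])

```text
clock: 7.38
position: [625.1, -0.1, 179.5]
ee_rot: [-0.161, 0.987, 0.002, -0.005]
contact_force: [0.9, 0.3, -3.2]
gripper_width: 59.6
```

```bash
python3 - <<'E'
from h import *
goto(625,129,181)
E
```

```text
pos [ 6.251e+02 -1.000e-01  1.795e+02] need dp [-1.000e-01  1.291e+02  1.500e+00] rotvec [-0.001 -0.011  0.024] w 59.6
```

Call:
servo_tool(turn=[[0,-0.005,0.01],[0,-0.005,0.01],[0,0,0],[0,0,0],[0,0,0]], dp=[[0,0.045,0],[0,0.04,0],[0,0.025,0],[0,0.015,0],[0,0.004,0]], fingers=[0.05,0.05,0.05,0.05,0.05])

```text
clock: 8.0
position: [620.3, 139.9, 176.1]
ee_rot: [-0.175, 0.985, 0.001, -0.004]
contact_force: [0.3, 0.2, -1.6]
gripper_width: 59.8
```

```bash
python3 - <<'E'
from h import *
goto(625,129,105)
E
```

```text
pos [620.3 139.9 176.1] need dp [  4.7 -10.9 -71.1] rotvec [-0.001 -0.008 -0.003] w 59.8
```

Call:
servo_tool(turn=[[0,-0.004,0],[0,-0.004,0],[0,0,0],[0,0,0],[0,0,0]], dp=[[0.002,-0.005,-0.01],[0.002,-0.005,-0.015],[0.001,0,-0.015],[0,0,-0.01],[0,0,-0.005]], fingers=[0.05,0.05,0.05,0.05,0.05])

```text
clock: 8.62
position: [624.9, 125.3, 117.0]
ee_rot: [-0.172, 0.985, -0.0, -0.001]
contact_force: [-0.1, -0.4, -3.0]
gripper_width: 59.9
```

```bash
python3 - <<'E'
from h import *
goto(625,129,103.5)
s,c=wrist(); cv2.imwrite("pics/w4.png",c["img"][:,:,::-1])
for r in search_frame("cork_mat","wrist")[:1]:
    b=r["box"]; print(r["score"],np.round(b),at_z(c,b[0]+b[2]/2,b[1]+b[3]/2,64))
E
```

```text
pos [624.9 125.3 117. ] need dp [  0.1   3.7 -13.5] rotvec [ 0.    -0.002  0.002] w 59.9
0.67 [192. 140. 135.  91.] [607.2 122.8  64. ]
```

Call:
servo_tool(turn=[[0,0,0],[0,0,0],[0,0,0],[0,0,0],[0,0,0]], dp=[[0,0.003,-0.004],[0,0,-0.004],[0,0,-0.003],[0,0,-0.002],[0,0,0]], fingers=[0.05,0.05,0.05,0.05,0.05])

```text
clock: 9.35
position: [625.7, 129.6, 104.8]
ee_rot: [-0.173, 0.985, 0.0, 0.0]
contact_force: [-0.2, -0.2, -2.8]
gripper_width: 59.8
```

Call:
servo_tool(turn=[[0,0,0],[0,0,0],[0,0,0],[0,0,0],[0,0,0]], dp=[[0,0,-0.001],[0,0,-0.001],[0,0,-0.001],[0,0,0],[0,0,0]], fingers=[0.05,0.05,0.05,0.05,0.05])

```text
clock: 9.98
position: [626.1, 129.7, 103.0]
ee_rot: [-0.173, 0.985, 0.0, 0.001]
contact_force: [-0.4, 0.2, -1.3]
gripper_width: 59.8
```

Call:
servo_tool(turn=[[0,0,0],[0,0,0],[0,0,0],[0,0,0],[0,0,0]], dp=[[0,0,-0.001],[0,0,0],[0,0,0],[0,0,0],[0,0,0]], fingers=[0.05,0.05,0.065,0.0854,0.0854])

```text
clock: 10.6
position: [627.4, 130.0, 103.3]
ee_rot: [-0.173, 0.985, 0.0, 0.003]
contact_force: [-0.5, 0.3, 0.1]
gripper_width: 85.3
```

```bash
python3 - <<'E'
from h import *
goto(625,129,103.5)
s,c=wrist(); cv2.imwrite("pics/w4.png",c["img"][:,:,::-1])
E
```

```text
pos [627.4 130.  103.3] need dp [-2.4 -1.   0.2] rotvec [-0.001  0.006 -0.001] w 85.3
```

View pics/w4.png

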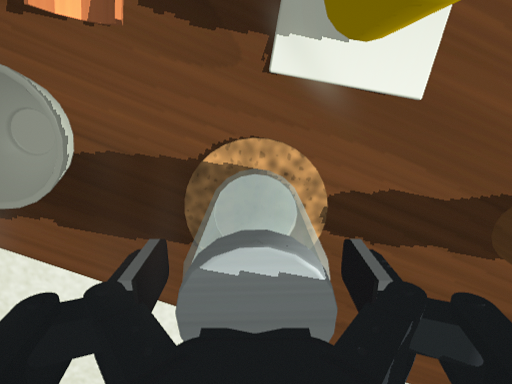

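The jar stands upright and free on the cork mat: its foot is at (256,212) and the mat centre is near (256,204). Next is the crock.

Call:
servo_tool(turn=[[0,0,0],[0,0,0],[0,0,0],[0,0,0],[0,0,0]], dp=[[-0.001,0,0.015],[0,0,0.025],[0,0,0.03],[0,0,0.035],[-0.01,-0.02,0.035]], fingers=[0.0854,0.0854,0.0854,0.0854,0.0854])

```text
clock: 11.28
position: [615.4, 109.9, 248.3]
ee_rot: [-0.174, 0.985, -0.001, 0.002]
contact_force: [0.5, 0.2, 1.2]
gripper_width: 85.5
```

Call:
servo_tool(turn=[[0,0,0],[0,0,0],[0,0,0],[0,0,0],[0,0,0]], dp=[[-0.025,-0.045,0.0],[-0.03,-0.055,0.0],[-0.03,-0.055,0.0],[-0.03,-0.055,0.0],[-0.02,-0.04,0]], fingers=[0.0854,0.0854,0.0854,0.0854,0.0854])

```text
clock: 11.9
position: [480.3, -142.4, 259.4]
ee_rot: [-0.177, 0.984, -0.001, 0.011]
contact_force: [0.6, -0.2, -0.2]
gripper_width: 85.5
```

```bash
python3 - <<'E'
from h import *
goto(462,-151,230)
E
```

```text
pos [ 480.3 -142.4  259.4] need dp [-18.3  -8.6 -29.4] rotvec [-0.002  0.023 -0.008] w 85.5
```

Call:
servo_tool(turn=[[0,0.012,-0.004],[0,0.012,-0.004],[0,0,0],[0,0,0],[0,0,0]], dp=[[-0.005,0,-0.01],[-0.005,0,-0.01],[-0.003,0,-0.005],[0,0,0],[0,0,0]], fingers=[0.0854,0.0854,0.0854,0.0854,0.0854])

```text
clock: 12.52
position: [466.8, -142.8, 235.9]
ee_rot: [-0.173, 0.985, 0.0, 0.001]
contact_force: [-0.3, -0.1, 1.3]
gripper_width: 85.5
```

```bash
python3 - <<'E'
from h import *
goto(462,-151,200)
s,c=wrist(); cv2.imwrite("pics/w5.png",c["img"][:,:,::-1])
E
```

```text
pos [ 466.8 -142.8  235.9] need dp [ -4.8  -8.2 -35.9] rotvec [-0.001  0.002  0.001] w 85.5
```

View pics/w5.png

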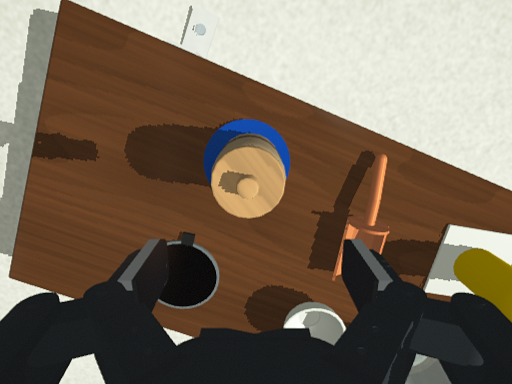

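The crock lid is at (248,181), with the knob at (248,187). The black mat at (186,274) is empty.

```bash
python3 - <<'E'
from h import *
s,c=wrist()
for n,u,v,z in (("lid",248.5,181,152),("knob",248,187,166),("blueL-R",247,160,64),("black",186,274,64)): print(n,at_z(c,u,v,z))
E
```

```text
lid [ 457.1 -151.1  152. ]
knob [ 457.9 -150.9  166. ]
blueL-R [ 458.7 -154.1   64. ]
black [ 616.4 -176.8   64. ]
```

Call:
servo_tool(turn=[[0,0,0],[0,0,0],[0,0,0],[0,0,0],[0,0,0]], dp=[[-0.003,-0.004,-0.005],[-0.003,-0.004,-0.01],[0,0,-0.015],[0,0,-0.015],[0,0,-0.005]], fingers=[0.0854,0.0854,0.0854,0.0854,0.0854])

```text
clock: 13.25
position: [459.5, -152.0, 182.9]
ee_rot: [-0.172, 0.985, 0.001, 0.001]
contact_force: [-0.4, -0.2, 0.9]
gripper_width: 85.4
```

```bash
python3 - <<'E'
from h import *
goto(461,-151,103)
E
```

```text
pos [ 459.5 -152.   182.9] need dp [  1.5   1.  -79.9] rotvec [-0.001  0.002  0.002] w 85.4
```

Call:
servo_tool(turn=[[0,0,0],[0,0,0],[0,0,0],[0,0,0],[0,0,0]], dp=[[0.001,0.001,-0.01],[0,0,-0.012],[0,0,-0.012],[0,0,-0.012],[0,0,-0.005]], fingers=[0.0854,0.0854,0.0854,0.0854,0.0854])

```text
clock: 13.88
position: [460.6, -151.2, 128.5]
ee_rot: [-0.172, 0.985, 0.0, 0.001]
contact_force: [0.6, 0.6, -0.6]
gripper_width: 85.3
```

Call:
servo_tool(turn=[[0,0,0],[0,0,0],[0,0,0],[0,0,0],[0,0,0]], dp=[[0,0,-0.008],[0,0,-0.007],[0,0,-0.006],[0,0,-0.003],[0,0,0]], fingers=[0.0854,0.0854,0.0854,0.0854,0.0854])

```text
clock: 14.5
position: [460.9, -151.2, 102.9]
ee_rot: [-0.172, 0.985, 0.0, 0.001]
contact_force: [0.5, -0.1, -0.3]
gripper_width: 85.0
```

Call:
servo_tool(turn=[[0,0,0],[0,0,0],[0,0,0],[0,0,0],[0,0,0]], dp=[[0,0,0],[0,0,0],[0,0,0],[0,0,0],[0,0,0]], fingers=[0.07,0.06,0.055,0.055,0.055])

```text
clock: 15.12
position: [461.3, -151.1, 103.7]
ee_rot: [-0.172, 0.985, 0.0, 0.002]
contact_force: [-0.3, 0.0, -0.5]
gripper_width: 61.9
```

```bash
python3 - <<'E'
from h import *
goto(461,-151,103); s,c=wrist(); cv2.imwrite("pics/w6.png",c["img"][:,:,::-1])
E
```

```text
pos [ 461.3 -151.1  103.7] need dp [-0.3  0.1 -0.7] rotvec [-0.001  0.004  0.001] w 61.9
```

View pics/w6.png

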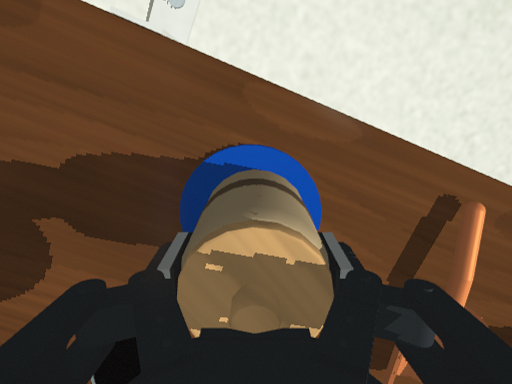

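The grip reads 61.9 mm where I expected 64, probably because the pads are on the shoulder taper. I'll re-grip 4 mm lower.

Call:
servo_tool(turn=[[0,0,0],[0,0,0],[0,0,0],[0,0,0],[0,0,0]], dp=[[0,0,0],[0,0,0],[0,0,-0.002],[0,0,-0.002],[0,0,0]], fingers=[0.08,0.08,0.08,0.08,0.08])

```text
clock: 15.8
position: [461.5, -151.2, 99.4]
ee_rot: [-0.172, 0.985, 0.0, 0.002]
contact_force: [0.5, 0.2, -0.6]
gripper_width: 79.8
```

Call:
servo_tool(turn=[[0,0,0],[0,0,0],[0,0,0],[0,0,0],[0,0,0]], dp=[[0,0,0],[0,0,0],[0,0,0],[0,0,0],[0,0,0]], fingers=[0.065,0.055,0.055,0.055,0.055])

```text
clock: 16.42
position: [461.6, -151.1, 99.9]
ee_rot: [-0.172, 0.985, 0.0, 0.002]
contact_force: [-0.6, 0.8, 1.1]
gripper_width: 62.7
```

Call:
servo_tool(turn=[[0,0,0],[0,0,0],[0,0,0],[0,0,0],[0,0,0]], dp=[[0,0,0.003],[0,0,0.004],[0,0,0.006],[0,0,0.006],[0,0,0.003]], fingers=[0.055,0.055,0.055,0.055,0.055])

```text
clock: 17.05
position: [459.0, -150.8, 120.7]
ee_rot: [-0.172, 0.985, 0.001, -0.0]
contact_force: [0.6, 0.3, -4.0]
gripper_width: 62.4
```

```bash
python3 - <<'E'
from h import *
goto(623,-182.5,170); print(read_state()["contact_force"]);s,c=wrist(); cv2.imwrite("pics/w7.png",c["img"][:,:,::-1])
E
```

```text
pos [ 459.  -150.8  120.7] need dp [164.  -31.7  49.3] rotvec [-0.002 -0.001  0.003] w 62.4
[ 0.64056074  0.30191354 -3.96257913]
```

View pics/w7.png

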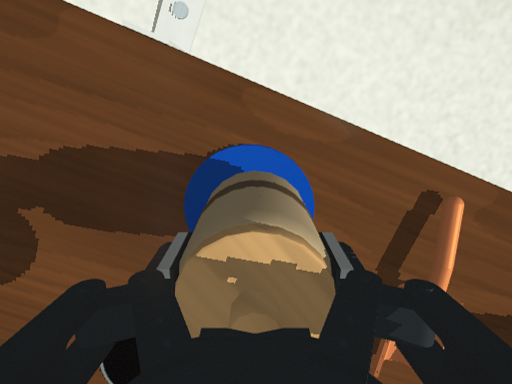

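The crock hangs upright and gives about 4 N at the wrist. Next I'll carry it to the black mat.

Call:
servo_tool(turn=[[0,0,0],[0,0,0],[0,0,0],[0,0,0],[0,0,0]], dp=[[0.015,-0.003,0.012],[0.03,-0.006,0.005],[0.04,-0.008,0],[0.04,-0.008,0],[0.025,-0.005,0]], fingers=[0.055,0.055,0.055,0.055,0.055])

```text
clock: 17.73
position: [610.4, -181.2, 138.3]
ee_rot: [-0.171, 0.985, 0.002, -0.001]
contact_force: [-0.1, 0.1, -4.2]
gripper_width: 62.3
```

```bash
python3 - <<'E'
from h import *
goto(621.5,-183,103)
E
```

```text
pos [ 610.4 -181.2  138.3] need dp [ 11.1  -1.8 -35.3] rotvec [-0.003 -0.003  0.003] w 62.3
```

Call:
servo_tool(turn=[[-0.002,-0.002,0],[0,0,0],[0,0,0],[0,0,0],[0,0,0]], dp=[[0.004,-0.001,-0.003],[0,0,-0.006],[0,0,-0.006],[0,0,-0.004],[0,0,0]], fingers=[0.055,0.055,0.055,0.055,0.055])

```text
clock: 18.35
position: [611.9, -181.7, 115.8]
ee_rot: [-0.171, 0.985, 0.002, -0.003]
contact_force: [0.4, -0.9, -4.3]
gripper_width: 62.3
```

```bash
python3 - <<'E'
from h import *
goto(621.5,-183,100);s,c=wrist(); cv2.imwrite("pics/w8.png",c["img"][:,:,::-1])
E
```

```text
pos [ 611.9 -181.7  115.8] need dp [  9.6  -1.3 -15.8] rotvec [-0.003 -0.007  0.004] w 62.3
```

View pics/w8.png

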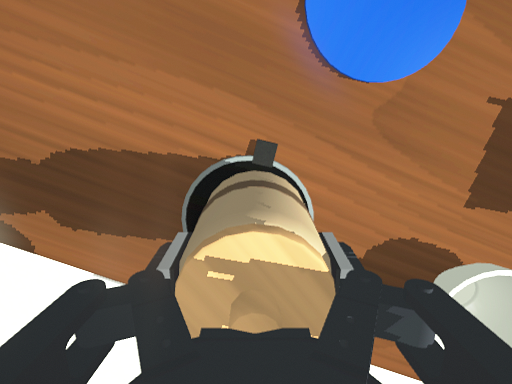

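```bash
python3 - <<'E'
from h import *
s,c=wrist(); p=s["position"]
for n,u,v,z in (("matL-R mid",248,213,64),("far",248,155,64),("crock footfar",256,170,80)): print(n,at_z(c,u,v,z)-p)
E
```

```text
matL-R mid [  3.5703072   -2.99502529 -52.12833597]
far [-35.2296928  -16.69502529 -52.12833597]
crock footfar [-30.7296928   -9.59502529 -36.12833597]
```

Call:
servo_tool(turn=[[-0.001,-0.003,0],[-0.001,-0.003,0],[0,0,0],[0,0,0],[0,0,0]], dp=[[0.005,-0.001,-0.002],[0.005,-0.001,-0.004],[0,0,-0.004],[0,0,-0.003],[0,0,0]], fingers=[0.055,0.055,0.055,0.055,0.055])

```text
clock: 19.08
position: [623.5, -183.9, 102.9]
ee_rot: [-0.171, 0.985, 0.0, 0.001]
contact_force: [-0.2, -0.3, -4.6]
gripper_width: 62.4
```

Call:
servo_tool(turn=[[0,0,0],[0,0,0],[0,0,0],[0,0,0],[0,0,0]], dp=[[0,0,-0.001],[0,0,-0.001],[0,0,0],[0,0,0],[0,0,0]], fingers=[0.055,0.055,0.055,0.055,0.055])

```text
clock: 19.7
position: [623.6, -184.0, 101.2]
ee_rot: [-0.171, 0.985, -0.0, 0.001]
contact_force: [0.6, -0.5, -5.0]
gripper_width: 62.0
```

Call:
servo_tool(turn=[[0,0,0],[0,0,0],[0,0,0],[0,0,0],[0,0,0]], dp=[[0,0,-0.001],[0,0,-0.001],[0,0,0],[0,0,0],[0,0,0]], fingers=[0.055,0.055,0.055,0.055,0.055])

```text
clock: 20.32
position: [623.8, -184.0, 99.9]
ee_rot: [-0.171, 0.985, -0.0, 0.001]
contact_force: [-0.4, 0.7, -2.9]
gripper_width: 62.6
```

Call:
servo_tool(turn=[[0,0,0],[0,0,0],[0,0,0],[0,0,0],[0,0,0]], dp=[[0,0,-0.001],[0,0,-0.001],[0,0,0],[0,0,0],[0,0,0]], fingers=[0.055,0.055,0.055,0.055,0.055])

```text
clock: 20.95
position: [623.8, -183.9, 99.9]
ee_rot: [-0.172, 0.985, -0.001, 0.002]
contact_force: [-1.7, 1.6, 0.3]
gripper_width: 62.6
```

Load is fully transferred; releasing and rising.

Call:
servo_tool(turn=[[0,0,0],[0,0,0],[0,0,0],[0,0,0],[0,0,0]], dp=[[0,0,0],[0,0,0],[0,0,0],[0,0,0],[0,0,0.005]], fingers=[0.066,0.075,0.0854,0.0854,0.0854])

```text
clock: 21.58
position: [626.1, -184.7, 105.8]
ee_rot: [-0.172, 0.985, -0.002, 0.004]
contact_force: [0.7, 0.6, -0.3]
gripper_width: 85.3
```

Call:
servo_tool(turn=[[0,0,0],[0,0,0],[0,0,0],[0,0,0],[0,0,0]], dp=[[0,0,0.015],[0,0,0.025],[0,0,0.03],[0,0,0.03],[0,0,0.03]], fingers=[0.0854,0.0854,0.0854,0.0854,0.0854])

```text
clock: 22.2
position: [625.4, -184.8, 242.7]
ee_rot: [-0.172, 0.985, -0.002, 0.004]
contact_force: [0.1, 0.0, 0.2]
gripper_width: 85.7
```

```bash
python3 - <<'E'
from h import *
goto(489,143,235); s,c=wrist(); cv2.imwrite("pics/w9.png",c["img"][:,:,::-1])
E
```

```text
pos [ 625.4 -184.8  242.7] need dp [-136.4  327.8   -7.7] rotvec [0.003 0.009 0.002] w 85.7
```

View pics/w9.png

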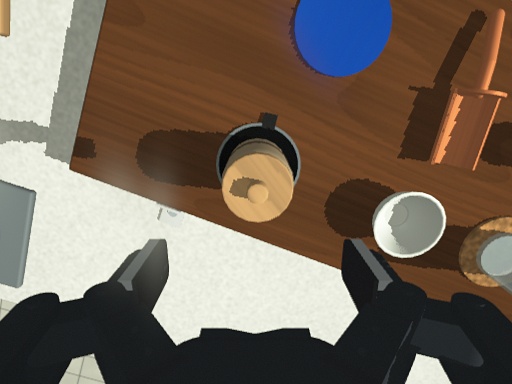

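The crock stands on the black mat, with its lid at (257,185) and the mat centre near (258,163).

```bash
python3 - <<'E'
from h import *
s,c=wrist()
for n,u,v,z in (("lid",257,184.5,152),("knob",258,191,166),("mat",258.5,163,64),("matfar",258,123,64),("blue",343,26,64)): print(n,at_z(c,u,v,z))
E
```

```text
lid [ 623.2 -186.   152. ]
knob [ 624.  -184.8  166. ]
mat [ 623.6 -184.4   64. ]
matfar [ 582.5 -200.1   64. ]
blue [ 466.4 -153.8   64. ]
```

Call:
servo_tool(turn=[[0,0.004,0],[0,0.004,0],[0,0,0],[0,0,0],[0,0,0]], dp=[[-0.01,0.03,0.0],[-0.02,0.05,0.0],[-0.022,0.055,0.0],[-0.022,0.055,0.0],[-0.022,0.055,0]], fingers=[0.0854,0.0854,0.0854,0.0854,0.0854])

```text
clock: 22.92
position: [529.3, 62.3, 248.6]
ee_rot: [-0.168, 0.986, -0.003, 0.007]
contact_force: [0.6, -0.3, 0.0]
gripper_width: 85.2
```

```bash
python3 - <<'E'
from h import *
goto(489,141.5,235)
E
```

```text
pos [529.3  62.3 248.6] need dp [-40.3  79.2 -13.6] rotvec [0.004 0.014 0.009] w 85.2
```

Call:
servo_tool(turn=[[0.002,0.007,0.004],[0.002,0.006,0.004],[0,0,0],[0,0,0],[0,0,0]], dp=[[-0.018,0.035,-0.005],[-0.01,0.02,-0.005],[-0.005,0.01,0.0],[-0.002,0.004,0.0],[0,0,0]], fingers=[0.0854,0.0854,0.0854,0.0854,0.0854])

```text
clock: 23.55
position: [491.6, 136.1, 241.0]
ee_rot: [-0.175, 0.985, 0.0, 0.002]
contact_force: [-0.4, -0.1, -0.7]
gripper_width: 85.4
```

```bash
python3 - <<'E'
from h import *
goto(489,141.5,235); s,c=wrist(); cv2.imwrite("pics/w10.png",c["img"][:,:,::-1])
for q,z in (("dispenser",166),("white_tile",64)):
    for r in regions_of(q,"wrist")[:1]:
        b=r["box"]; print(q,r["score"],np.round(b),at_z(c,b[0]+b[2]/2,b[1]+b[3]/2,z))
h=cv2.cvtColor(c["img"],cv2.COLOR_RGB2HSV)
m=((h[...,0]<5)|(h[...,0]>174))&(h[...,1]>200)&(h[...,2]>90)
n,l,st,ce=cv2.connectedComponentsWithStats(m.astype(np.uint8)); i=1+st[1:,4].argmax(); print("red",st[i],ce[i],at_z(c,*ce[i],162))
E
```

```text
pos [491.6 136.1 241. ] need dp [-2.6  5.4 -6. ] rotvec [-0.002  0.005 -0.005] w 85.4
dispenser 0.64 [240. 144.  53.  69.] [473.3 139.3 166. ]
white_tile 0.79 [216. 119.  96.  94.] [485. 145.  64.]
red [ 242  168   45   45 1577] [264.06404566 190.30691186] [483.8 141.4 162. ]
```

View pics/w10.png

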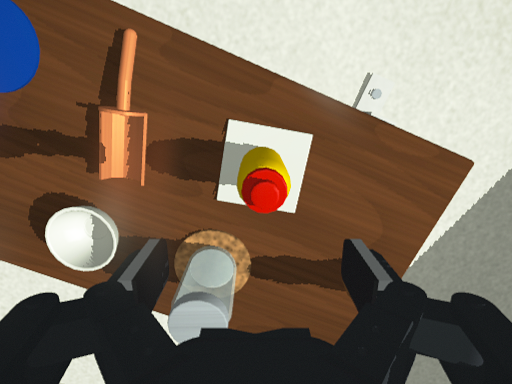

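The dispenser's red top is at (264,190), the tile centre is near (264,166), and the jar stands undisturbed on the cork. Descending on the dispenser.

Call:
servo_tool(turn=[[0,0.003,-0.002],[0,0.002,-0.002],[0,0,0],[0,0,0],[0,0,0]], dp=[[-0.002,0.003,-0.01],[-0.002,0.002,-0.012],[0,0,-0.015],[0,0,-0.015],[0,0,-0.005]], fingers=[0.0854,0.0854,0.0854,0.0854,0.0854])

```text
clock: 24.32
position: [486.7, 139.6, 178.7]
ee_rot: [-0.171, 0.985, 0.001, -0.002]
contact_force: [0.7, -0.1, 0.7]
gripper_width: 85.0
```

```bash
python3 - <<'E'
from h import *
goto(488,141,102);s,c=wrist();print("tile",at_z(c,0,0,64)*0)
E
```

```text
pos [486.7 139.6 178.7] need dp [  1.3   1.4 -76.7] rotvec [-0.    -0.004  0.003] w 85.0
tile [ 0. -0.  0.]
```

Call:
servo_tool(turn=[[0,-0.002,0],[0,0,0],[0,0,0],[0,0,0],[0,0,0]], dp=[[0.001,0.001,-0.01],[0,0,-0.012],[0,0,-0.012],[0,0,-0.012],[0,0,-0.005]], fingers=[0.0854,0.0854,0.0854,0.0854,0.0854])

```text
clock: 25.0
position: [488.0, 140.9, 124.5]
ee_rot: [-0.171, 0.985, 0.001, -0.001]
contact_force: [-0.5, 0.4, 0.3]
gripper_width: 85.1
```

Call:
servo_tool(turn=[[0,0,0],[0,0,0],[0,0,0],[0,0,0],[0,0,0]], dp=[[0,0,-0.007],[0,0,-0.006],[0,0,-0.005],[0,0,-0.002],[0,0,0]], fingers=[0.0854,0.0854,0.0854,0.0854,0.0854])

```text
clock: 25.62
position: [488.4, 141.0, 103.2]
ee_rot: [-0.172, 0.985, 0.001, -0.0]
contact_force: [-0.1, 0.9, -0.4]
gripper_width: 85.3
```

Call:
servo_tool(turn=[[0,0,0],[0,0,0],[0,0,0],[0,0,0],[0,0,0]], dp=[[0,0,-0.001],[0,0,0],[0,0,0],[0,0,0],[0,0,0]], fingers=[0.07,0.06,0.05,0.04,0.04])

```text
clock: 26.25
position: [489.1, 141.6, 103.3]
ee_rot: [-0.172, 0.985, 0.001, 0.001]
contact_force: [-0.0, 0.1, -0.5]
gripper_width: 46.3
```

Call:
servo_tool(turn=[[0,0,0],[0,0,0],[0,0,0],[0,0,0],[0,0,0]], dp=[[0,0,0],[0,0,0.004],[0,0,0.01],[0,0,0.015],[0,0,0.015]], fingers=[0.04,0.04,0.04,0.04,0.04])

```text
clock: 26.88
position: [487.3, 140.5, 147.5]
ee_rot: [-0.171, 0.985, 0.0, -0.002]
contact_force: [1.4, -0.1, -1.8]
gripper_width: 46.2
```

```bash
python3 - <<'E'
from h import *
goto(464,-154,185); s,c=wrist(); cv2.imwrite("pics/w11.png",c["img"][:,:,::-1])
E
```

```text
pos [487.3 140.5 147.5] need dp [ -23.3 -294.5   37.5] rotvec [ 0.    -0.003  0.004] w 46.2
```

View pics/w11.png

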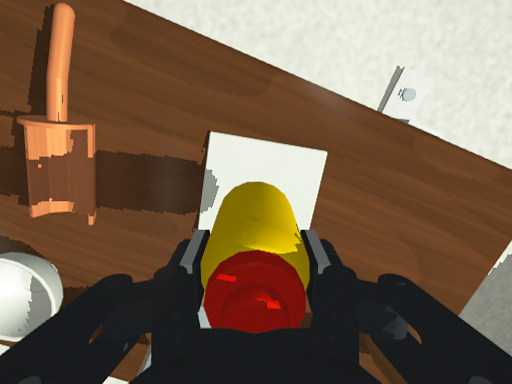

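The dispenser is held upright. I'll carry it over the scoop to the blue coaster.

Call:
servo_tool(turn=[[0,0,0],[0,0,0],[0,0,0],[0,0,0],[0,0,0]], dp=[[0,0,0.02],[0,-0.015,0.018],[-0.002,-0.03,0.0],[-0.003,-0.045,0],[-0.004,-0.045,0]], fingers=[0.04,0.04,0.04,0.04,0.04])

```text
clock: 27.55
position: [479.5, 5.1, 190.2]
ee_rot: [-0.174, 0.985, 0.001, 0.002]
contact_force: [1.5, -0.0, -0.7]
gripper_width: 46.5
```

```bash
python3 - <<'E'
from h import *
goto(463,-153.5,185)
E
```

```text
pos [479.5   5.1 190.2] need dp [ -16.5 -158.6   -5.2] rotvec [-0.003  0.003 -0.003] w 46.5
```

Call:
servo_tool(turn=[[0,0.002,0],[0,0,0],[0,0,0],[0,0,0],[0,0,0]], dp=[[-0.005,-0.045,0],[-0.005,-0.045,0],[-0.003,-0.03,0],[-0.002,-0.018,0],[-0.001,-0.006,0]], fingers=[0.04,0.04,0.04,0.04,0.04])

```text
clock: 28.18
position: [460.9, -145.6, 190.6]
ee_rot: [-0.172, 0.985, 0.002, 0.001]
contact_force: [-0.0, -0.0, -1.3]
gripper_width: 46.6
```

```bash
python3 - <<'E'
from h import *
goto(463,-153.5,103)
E
```

```text
pos [ 460.9 -145.6  190.6] need dp [  2.1  -7.9 -87.6] rotvec [-0.004  0.002  0.002] w 46.6
```

Call:
servo_tool(turn=[[-0.002,0,0],[-0.002,0,0],[0,0,0],[0,0,0],[0,0,0]], dp=[[0.001,-0.004,-0.01],[0,-0.003,-0.014],[0,0,-0.014],[0,0,-0.01],[0,0,-0.004]], fingers=[0.04,0.04,0.04,0.04,0.04])

```text
clock: 28.8
position: [461.4, -151.1, 134.0]
ee_rot: [-0.173, 0.985, 0.0, -0.0]
contact_force: [0.4, -0.6, -1.6]
gripper_width: 46.4
```

```bash
python3 - <<'E'
from h import *
goto(463,-153.5,104)
s,c=wrist(); h=cv2.cvtColor(c["img"],cv2.COLOR_RGB2HSV)
m=((h[...,0]>105)&(h[...,0]<130)&(h[...,1]>150)&(h[...,2]>60)).astype(np.uint8)
n,l,st,ce=cv2.connectedComponentsWithStats(m); i=1+st[1:,4].argmax(); print(st[i])
b=st[i]; v,u=np.where(l==i); j=v.argmin(); print("far",u[v==v.min()].mean(),v.min(),"rel TCP",at_z(c,u[v==v.min()].mean(),v.min(),64)-s["position"])
f=at_z(c,u[v==v.min()].mean(),v.min(),64)-s["position"]; print("centre approx",f[:2]+47*np.array([.94,.34]))
E
```

```text
pos [ 461.4 -151.1  134. ] need dp [  1.6  -2.4 -30. ] rotvec [-0.    -0.001 -0.001] w 46.4
[ 189  139  124   94 6179]
far 250.0 139 rel TCP [-43.10335853 -18.8324668  -70.00547653]
centre approx [ 1.07664147 -2.8524668 ]
```

Call:
servo_tool(turn=[[0,0,0],[0,0,0],[0,0,0],[0,0,0],[0,0,0]], dp=[[0.001,-0.002,-0.006],[0,0,-0.008],[0,0,-0.006],[0,0,-0.004],[0,0,0]], fingers=[0.04,0.04,0.04,0.04,0.04])

```text
clock: 29.48
position: [463.0, -153.1, 108.7]
ee_rot: [-0.174, 0.985, -0.0, 0.0]
contact_force: [-0.8, -0.4, -1.3]
gripper_width: 46.5
```

Call:
servo_tool(turn=[[0,0,0],[0,0,0],[0,0,0],[0,0,0],[0,0,0]], dp=[[0,0,-0.001],[0,0,-0.001],[0,0,0],[0,0,0],[0,0,0]], fingers=[0.04,0.04,0.04,0.04,0.04])

```text
clock: 30.1
position: [463.5, -153.2, 107.2]
ee_rot: [-0.174, 0.985, -0.0, 0.001]
contact_force: [0.1, -0.2, -0.3]
gripper_width: 46.9
```

Call:
servo_tool(turn=[[0,0,0],[0,0,0],[0,0,0],[0,0,0],[0,0,0]], dp=[[0,0,-0.002],[0,0,-0.001],[0,0,-0.001],[0,0,0],[0,0,0]], fingers=[0.04,0.04,0.04,0.04,0.04])

```text
clock: 30.72
position: [463.7, -153.1, 103.2]
ee_rot: [-0.174, 0.985, -0.0, 0.001]
contact_force: [0.2, -0.2, -0.8]
gripper_width: 46.8
```

Call:
servo_tool(turn=[[0,0,0],[0,0,0],[0,0,0],[0,0,0],[0,0,0]], dp=[[0,0,-0.001],[0,0,-0.001],[0,0,0],[0,0,0],[0,0,0]], fingers=[0.04,0.04,0.04,0.04,0.04])

```text
clock: 31.35
position: [463.9, -153.1, 103.2]
ee_rot: [-0.174, 0.985, -0.001, 0.002]
contact_force: [-0.3, 0.8, 1.6]
gripper_width: 46.5
```

Contact (+1.6 N, z no longer falling). Release and rise.

Call:
servo_tool(turn=[[0,0,0],[0,0,0],[0,0,0],[0,0,0],[0,0,0]], dp=[[0,0,0],[0,0,0],[0,0,0],[0,0,0],[0,0,0.005]], fingers=[0.05,0.06,0.075,0.0854,0.0854])

```text
clock: 31.98
position: [464.2, -153.3, 108.2]
ee_rot: [-0.174, 0.985, -0.001, 0.002]
contact_force: [0.9, 0.3, 0.2]
gripper_width: 85.4
```

Call:
servo_tool(turn=[[0,0,0],[0,0,0],[0,0,0],[0,0,0],[0,0,0]], dp=[[0,0,0.015],[0,0,0.025],[0,0,0.03],[0,0,0.03],[0,0,0.03]], fingers=[0.0854,0.0854,0.0854,0.0854,0.0854])

```text
clock: 32.6
position: [462.4, -153.3, 241.6]
ee_rot: [-0.174, 0.985, -0.0, -0.001]
contact_force: [-0.3, 0.6, 0.3]
gripper_width: 85.7
```

```bash
cat >> h.py <<'E'
def blob(c,m):
    n,l,st,ce=cv2.connectedComponentsWithStats(m.astype(np.uint8)); i=1+st[1:,4].argmax(); return st[i],ce[i],l==i
E
python3 - <<'E'
from h import *
goto(625,129,240); s,c=wrist(); cv2.imwrite("pics/w12.png",c["img"][:,:,::-1])
h=cv2.cvtColor(c["img"],cv2.COLOR_RGB2HSV)
st,ce,l=blob(c,((h[...,0]<5)|(h[...,0]>174))&(h[...,1]>200)&(h[...,2]>90)); print("red",st,at_z(c,*ce,162))
st,ce,l=blob(c,(h[...,0]>105)&(h[...,0]<130)&(h[...,1]>150)&(h[...,2]>60)); print("blue",st)
v,u=np.where(l); e,_=0,0
far=at_z(c,u[v==v.min()].mean(),v.min(),64); print("blue centre",far[:2]+47*np.array([.94,.34]), "LR mid", st[0]+st[2]/2)
E
```

```text
pos [ 462.4 -153.3  241.6] need dp [162.6 282.3  -1.6] rotvec [ 0.001 -0.001 -0.002] w 85.7
red [ 233  171   44   45 1556] [ 459.3 -154.   162. ]
blue [ 213  127   84   77 2838]
blue centre [ 463.38 -154.72] LR mid 255.0
```

Call:
servo_tool(turn=[[0,0,0],[0,0,0],[0,0,0],[0,0,0],[0,0,0]], dp=[[0.015,0.03,0.005],[0.027,0.047,0],[0.03,0.05,0],[0.03,0.05,0],[0.028,0.045,0]], fingers=[0.0854,0.0854,0.0854,0.0854,0.0854])

```text
clock: 33.28
position: [597.0, 71.9, 256.0]
ee_rot: [-0.172, 0.985, -0.003, 0.008]
contact_force: [1.0, -0.6, 0.1]
gripper_width: 85.6
```

```bash
python3 - <<'E'
from h import *
goto(626,130,240)
E
```

```text
pos [597.   71.9 256. ] need dp [ 29.   58.1 -16. ] rotvec [0.002 0.016 0.003] w 85.6
```

Call:
servo_tool(turn=[[0.001,0.008,0.001],[0.001,0.006,0.001],[0,0,0],[0,0,0],[0,0,0]], dp=[[0.012,0.022,-0.005],[0.007,0.013,-0.005],[0.004,0.008,0],[0.002,0.003,0],[0,0,0]], fingers=[0.0854,0.0854,0.0854,0.0854,0.0854])

```text
clock: 33.9
position: [623.3, 121.2, 245.2]
ee_rot: [-0.174, 0.985, -0.0, 0.0]
contact_force: [0.3, -0.3, 0.1]
gripper_width: 85.3
```

```bash
python3 - <<'E'
from h import *
goto(626,130,240); s,c=wrist(); cv2.imwrite("pics/w13.png",c["img"][:,:,::-1])
for q,z in (("jar",164),("cork_mat",64)):
    for r in search_frame(q,"wrist")[:1]:
        b=r["box"]; print(q,r["score"],np.round(b),at_z(c,b[0]+b[2]/2,b[1]+b[3]-28,z))
E
```

```text
pos [623.3 121.2 245.2] need dp [ 2.7  8.8 -5.2] rotvec [ 0.001  0.001 -0.002] w 85.3
jar 0.67 [228. 147.  69.  83.] [624.9 129.1 164. ]
cork_mat 0.86 [220. 131.  84.  61.] [615.5 126.7  64. ]
```

Call:
servo_tool(turn=[[0,0,0],[0,0,0],[0,0,0],[0,0,0],[0,0,0]], dp=[[0.002,0.005,-0.005],[0.001,0.003,-0.012],[0,0,-0.015],[0,0,-0.015],[0,0,-0.005]], fingers=[0.0854,0.0854,0.0854,0.0854,0.0854])

```text
clock: 34.67
position: [625.4, 128.8, 189.2]
ee_rot: [-0.173, 0.985, -0.0, -0.0]
contact_force: [0.1, -0.1, -0.6]
gripper_width: 85.6
```

```bash
python3 - <<'E'
from h import *
goto(626,129.5,103)
E
```

```text
pos [625.4 128.8 189.2] need dp [  0.6   0.7 -86.2] rotvec [ 0.001 -0.001 -0.   ] w 85.6
```

Call:
servo_tool(turn=[[0,0,0],[0,0,0],[0,0,0],[0,0,0],[0,0,0]], dp=[[0.001,0.001,-0.01],[0,0,-0.014],[0,0,-0.014],[0,0,-0.012],[0,0,-0.005]], fingers=[0.0854,0.0854,0.0854,0.0854,0.0854])

```text
clock: 35.3
position: [626.4, 129.7, 130.0]
ee_rot: [-0.173, 0.985, -0.001, -0.001]
contact_force: [-0.2, -0.2, 0.4]
gripper_width: 85.7
```

Call:
servo_tool(turn=[[0,0,0],[0,0,0],[0,0,0],[0,0,0],[0,0,0]], dp=[[0,0,-0.008],[0,0,-0.007],[0,0,-0.006],[0,0,-0.002],[0,0,0]], fingers=[0.0854,0.0854,0.0854,0.0854,0.0854])

```text
clock: 35.92
position: [626.9, 129.8, 105.8]
ee_rot: [-0.173, 0.985, -0.001, 0.0]
contact_force: [0.1, -0.3, 0.7]
gripper_width: 85.4
```

Call:
servo_tool(turn=[[0,0,0],[0,0,0],[0,0,0],[0,0,0],[0,0,0]], dp=[[-0.001,0,-0.002],[0,0,0],[0,0,0],[0,0,0],[0,0,0]], fingers=[0.0854,0.065,0.05,0.05,0.05])

```text
clock: 36.55
position: [626.7, 130.2, 104.9]
ee_rot: [-0.173, 0.985, -0.0, 0.001]
contact_force: [0.3, 0.0, 0.9]
gripper_width: 59.6
```

Call:
servo_tool(turn=[[0,0,0],[0,0,0],[0,0,0],[0,0,0],[0,0,0]], dp=[[0,0,0],[0,0,0.004],[0,0,0.008],[0,0,0.012],[0,0,0.006]], fingers=[0.05,0.05,0.05,0.05,0.05])

```text
clock: 37.17
position: [624.9, 129.7, 134.7]
ee_rot: [-0.173, 0.985, -0.0, -0.001]
contact_force: [-0.8, -0.0, -3.2]
gripper_width: 59.5
```

```bash
python3 - <<'E'
from h import *
goto(489,143.5,140); print(read_state()["contact_force"])
E
```

```text
pos [624.9 129.7 134.7] need dp [-135.9   13.8    5.3] rotvec [ 0.001 -0.002  0.   ] w 59.5
[-0.76955322 -0.02544341 -3.19437531]
```

Call:
servo_tool(turn=[[0,0,0],[0,0,0],[0,0,0],[0,0,0],[0,0,0]], dp=[[-0.015,0.002,0.005],[-0.03,0.003,0],[-0.035,0.004,0],[-0.03,0.003,0],[-0.015,0.001,0]], fingers=[0.05,0.05,0.05,0.05,0.05])

```text
clock: 37.8
position: [492.9, 142.4, 141.3]
ee_rot: [-0.172, 0.985, 0.0, -0.001]
contact_force: [0.8, -0.6, -2.7]
gripper_width: 59.3
```

```bash
python3 - <<'E'
from h import *
goto(488.5,143.5,125)
E
```

```text
pos [492.9 142.4 141.3] need dp [ -4.4   1.1 -16.3] rotvec [ 0.    -0.002  0.001] w 59.3
```

Call:
servo_tool(turn=[[0,0,0],[0,0,0],[0,0,0],[0,0,0],[0,0,0]], dp=[[0,0.001,-0.003],[0,0,-0.006],[0,0,-0.006],[0,0,-0.002],[0,0,0]], fingers=[0.05,0.05,0.05,0.05,0.05])

```text
clock: 38.42
position: [492.4, 143.4, 123.3]
ee_rot: [-0.173, 0.985, 0.0, -0.001]
contact_force: [0.6, 0.3, -2.6]
gripper_width: 59.5
```

```bash
python3 - <<'E'
from h import *
goto(488.5,143.5,104); s,c=wrist(); cv2.imwrite("pics/w14.png",c["img"][:,:,::-1])
E
```

```text
pos [492.4 143.4 123.3] need dp [ -3.9   0.1 -19.3] rotvec [-0.    -0.002  0.001] w 59.5
```

View pics/w14.png

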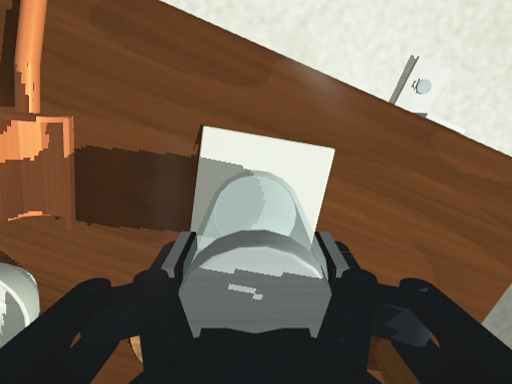

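```bash
python3 - <<'E'
from h import *
s,c=wrist(); p=s["position"]
a=at_z(c,204,127,64);b=at_z(c,334,149,64);d=(b-a)[:2];L=np.linalg.norm(d);n=np.array([d[1],-d[0]])/L
print(L,"tile ctr rel TCP",((a+b)/2-p)[:2]+46*n)
f=at_z(c,256,171,87)-p; print("jar rel TCP",f[:2]+30*np.array([.94,.34]),"foot ctr",at_z(c,256,212,87)-p)
E
```

```text
89.47871255220426 tile ctr rel TCP [-4.33795417  1.62150415]
jar rel TCP [-1.67776467  0.69326631] foot ctr [ -4.37776467  -0.20673369 -36.43235436]
```

The near-final view shows the jar over the tile. The remaining offset is about (-2, +1) mm, so I'll lower it.

Call:
servo_tool(turn=[[0,0,0],[0,0,0],[0,0,0],[0,0,0],[0,0,0]], dp=[[-0.002,0.001,-0.004],[-0.001,0,-0.005],[0,0,-0.004],[0,0,-0.002],[0,0,0]], fingers=[0.05,0.05,0.05,0.05,0.05])

```text
clock: 39.15
position: [489.3, 144.5, 107.6]
ee_rot: [-0.173, 0.985, 0.0, -0.001]
contact_force: [0.5, -0.1, -2.8]
gripper_width: 59.3
```

Call:
servo_tool(turn=[[0,0,0],[0,0,0],[0,0,0],[0,0,0],[0,0,0]], dp=[[0,0,-0.001],[0,0,-0.001],[0,0,0],[0,0,0],[0,0,0]], fingers=[0.05,0.05,0.05,0.05,0.05])

```text
clock: 39.78
position: [489.7, 144.7, 105.9]
ee_rot: [-0.173, 0.985, 0.001, -0.0]
contact_force: [0.2, 0.2, -2.6]
gripper_width: 59.6
```

Call:
servo_tool(turn=[[0,0,0],[0,0,0],[0,0,0],[0,0,0],[0,0,0]], dp=[[0,0,-0.001],[0,0,-0.001],[0,0,-0.001],[0,0,0],[0,0,0]], fingers=[0.05,0.05,0.05,0.05,0.05])

```text
clock: 40.4
position: [489.9, 144.9, 104.9]
ee_rot: [-0.173, 0.985, 0.0, 0.001]
contact_force: [-0.2, -0.2, -1.9]
gripper_width: 59.7
```

Call:
servo_tool(turn=[[0,0,0],[0,0,0],[0,0,0],[0,0,0],[0,0,0]], dp=[[0,0,-0.001],[0,0,-0.001],[0,0,0],[0,0,0],[0,0,0]], fingers=[0.05,0.05,0.05,0.05,0.05])

```text
clock: 41.02
position: [490.1, 145.0, 104.9]
ee_rot: [-0.173, 0.985, 0.0, 0.001]
contact_force: [-0.4, -0.3, 1.5]
gripper_width: 59.2
```

Seated. Release, rise, then look from the fixed cameras.

Call:
servo_tool(turn=[[0,0,0],[0,0,0],[0,0,0],[0,0,0],[0,0,0]], dp=[[0,0,0],[0,0,0],[0,0,0],[0,0,0],[0,0,0.005]], fingers=[0.064,0.075,0.0854,0.0854,0.0854])

```text
clock: 41.65
position: [491.0, 145.3, 110.0]
ee_rot: [-0.174, 0.985, 0.0, 0.001]
contact_force: [-1.0, 0.1, 1.2]
gripper_width: 85.3
```

Call:
servo_tool(turn=[[0,0,0],[0,0,0],[0,0,0],[0,0,0],[0,0,0]], dp=[[0,0,0.015],[0,0,0.025],[0,0,0.03],[0,0,0.035],[0,0,0.04]], fingers=[0.0854,0.0854,0.0854,0.0854,0.0854])

```text
clock: 42.28
position: [489.1, 144.0, 257.8]
ee_rot: [-0.173, 0.985, -0.001, -0.001]
contact_force: [0.5, 0.6, 0.1]
gripper_width: 85.4
```

Call:
servo_tool(turn=[[0,0,0],[0,0,0],[0,0,0],[0,0,0],[0,0,0]], dp=[[-0.01,0.02,0.04],[-0.02,0.04,0.04],[-0.02,0.05,0.03],[-0.02,0.05,0.01],[0,0.02,0]], fingers=[0.0854,0.0854,0.0854,0.0854,0.0854])

```text
clock: 42.9
position: [417.0, 327.1, 388.6]
ee_rot: [-0.171, 0.985, 0.003, 0.004]
contact_force: [-0.5, -0.1, -0.1]
gripper_width: 85.4
```

Call:
servo_tool(turn=[[0,0,0],[0,0,0],[0,0,0],[0,0,0],[0,0,0]], dp=[[-0.01,0.03,0],[-0.01,0.03,0],[0,0.015,0],[0,0,0],[0,0,0]], fingers=[0.0854,0.0854,0.0854,0.0854,0.0854])

```text
clock: 43.52
position: [397.5, 403.0, 387.0]
ee_rot: [-0.171, 0.985, 0.001, 0.002]
contact_force: [0.8, -0.3, -0.1]
gripper_width: 85.6
```

```bash
python3 - <<'E'
from h import *
print(read_state()["position"])
a=get_image("top")["img"][110:270,130:430]; b=get_image("scene")["img"][100:310,100:370]
im=np.vstack([cv2.resize(a,(560,299),interpolation=2),cv2.resize(np.pad(b,((0,0),(0,0),(0,0))),(385,299),interpolation=2) if 0 else np.hstack([cv2.resize(b,(385,299),interpolation=2),np.zeros((299,175,3),np.uint8)])])
cv2.imwrite("pics/end.png",im[:,:,::-1])
E
```

```text
[397.45523519 403.0170606  387.04463412]
```

View pics/end.png

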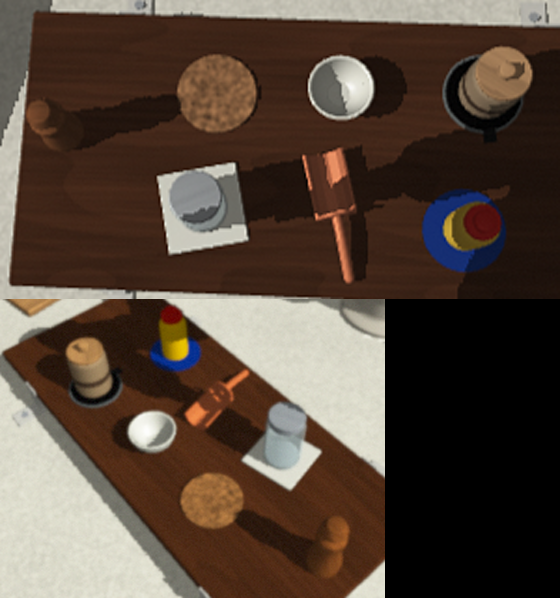

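All three stand on their own mats and the bystanders look undisturbed. A final numeric check with the top camera:

```bash
python3 - <<'E'
from h import *
c=get_image("top"); k=560/300
for n,u,v,z in (("jar cap",196,194,164),("tile",202,208.5,64),("lid",501,76,152),("black",483,93.5,64),("red",482,222,162),("blue",464.5,230.5,64),("bowl",341,87,98)): print(n,at_z(c,u/k+130-.3,v/k+110-.3,z)[:2])
print(np.abs(read_state()["joint_vel"]).max())
E
```

```text
jar cap [489.6 142.5]
tile [485.9 143.8]
lid [ 618.4 -181. ]
black [ 621.3 -183.8]
red [ 461.3 -150.8]
blue [ 461.1 -155.2]
bowl [620.7 -15. ]
0.003610507594068679
```

All are within about 5 mm of their centres, so I'm handing in.

```bash
python3 -c "
from bench import *
print(job_done())"
```

```text
the job is handed in; nothing more can be done
None
```

The swap is done and handed in. The jar is on the white tile, the crock on the black mat and the dispenser on the blue coaster. The order was jar to cork, crock to black, dispenser to blue, then jar to white, finishing at about 44 s of the 104 s allowed.

- **Final position:** the last top-camera measurement puts each item about 4–5 mm from the middle of its mat (limit 15 mm). All three look upright in both fixed cameras, and the gripper is clear of everything. The bowl measured within about 2 mm of its start; I judged the scoop and mill unmoved by eye only.
- **What went wrong:** the first grasp of the jar was off-centre because the arm drifted about 15 mm on the fast descent, and it slid the jar roughly 10 mm on its mat. I opened, re-centred and gripped it again before lifting. I also re-gripped the crock 4 mm lower after a narrow first reading.
- **Disagreement:** the wrist camera generally read about 4 mm short in x compared with the fixed cameras. I allowed for that when placing.

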